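Swap the clip-on filter cover to the other air pump

ROBOT

A 6-joint arm with a two-finger parallel gripper is mounted at the origin on the work surface. World frame = base frame: x ahead of the robot, y to its left, z up, the work surface at z = 0. Lengths are in mm, angles in rad, forces in N, time in s.
With the tool pointing down it reaches from about 275 to 825 mm from the base axis. Payload 4.9 kg.
Tool frame: the origin (TCP) lies at the very end of the fingers, on their centre line; the grasp point (between the pads) lies 19 mm behind it; z points along the fingers, y is the direction in which the jaws open and shut (so a half turn about z gives the same grasp; the last joint's range is limited). The gripper opens to 85 mm and grips with 20 to 120 N. Pads are 22 mm wide; open, the fingers measure 114 mm over their backs; the gripper's body (76 mm by 85 mm) begins 54 mm behind the grasp point. The pads swing forward as they close: fully open they stand 13 mm farther back than shut.
Start: joints at [1.186, 0.326, -0.193, 1.052, 0, 1.437], TCP at [136.492, 532.812, 231.281] pointing down, gripper open.
Joint ranges: [-2.65, 2.65], [-0.97, 1.79], [-1.3, 1.35], [-1.93, 2.1], [-1.47, 1.37], [-3.14, 3.14]. Speed limits (rad/s): [2.57, 2.57, 3.14, 3.14, 3.14, 3.14].

INTERFACE

Orientations are given as [roll, pitch, yaw] about the fixed x, y, z axes, in that order (R = Rz(yaw) Ry(pitch) Rx(roll)).
In Python, from bench import bot, solve_ik, imaging gives the robot as it stands. Calls block until the motion is done:
- bot.move_ptp(position, orientation): joint-space move of the TCP to a pose.
- bot.movel(position, rot=None, max_speed=150, threshold=None): straight line of the TCP; rot=None keeps the orientation; max_speed is the mean speed in mm/s. With threshold (N) it stops when the force on the tool has changed by that much, and returns True; else False.
- bot.move_j(angles): joint-space move.
- bot.grip(opening, effort=None): opening from 0.0 (shut) to 1.0 (fully open); effort is the grip in N (None keeps the last); returns when the fingers have stopped.
- bot.dwell(seconds).
- solve_ik(position, orientation): joint angles nearest the present ones, or None.
- bot.get_state(): the state.
- imaging.capture(name): name is "side" or "top"; returns the picture (384x512x3 uint8, blue, green, red); there is no depth.
- imaging.camera_model(name): a dict with "K" (3x3 intrinsics, pixels), "position" and "rotation" of the camera in the world. Camera axes: x right, y up, looking along -z (the intrinsics and any distortion apply to the point x, -y, -z); pixel columns grow to the right and rows downward; lengths in mm; the calibration is good to about 2 mm. A picture is of the moment at which its call begins. camera_model takes no time and is no camera call.
A pose or a line that the arm cannot do raises bot.IKError and nothing moves.
- bot.sign_off(): hands the job in, once; it reports no verdict.
The state is a dict: "t": time; "qpos": joint angles; "joint_velocities": joint speeds; "effort": joint torques, N m; "tcp_pos": TCP position; "orientation": TCP orientation; "contact_force": force on the tool from outside, world axes, zero at the start; "wrist_torque": the same for the moment, N m; "opening": opening from 0.0 (shut) to 1.0 (fully open).
Only numpy, scipy, OpenCV 4.12 (cv2) and the standard library are available. Lean on these libraries where they do the work, as an engineer would, in place of code of your own. Each camera call takes 0.05 s, during which the arm holds its last target. There are 200 camera calls.

TASK

One of the two identical grey air pumps on the shelf still wears its clip-on filter cover; the other is open. Squeeze the cover's two opposing side tabs together to free it, lift it off, and fit it fully home on the open pump so that it is snapped in and both tabs spring back out. Be gentle with both pumps (a tug or push of much over 30 N would crack them), and leave everything else on the shelf where it is.

Things in the scene. Friction and masses are not known exactly. Their poses are not given: they have to be found in the camera images.
- old_pump: The pump that wears the cover: grey plastic box 120 (x) by 80 (y) mm, its flat top (the rim) 74 mm above the shelf. Origin: centre of the mouth in the top face, in the rim's plane; x along the pump, y across, z up. The mouth is 50 (x) by 44 (y) mm; 4 mm thick ledges along its two x-long edges (y = +-22 mm) hold the cover's hooks. A small dial stands 7 mm proud of the top at x = +45 mm.
- new_pump: The open pump, the same model; origin again at the centre of its mouth in the rim's plane, x along the pump, y across, z up. The cover goes on with its x along the pump's x, either way round (0 or 180 degrees), with 1.5 mm play all round. Pushed down to the rim and then let go, its hooks catch and it rides 1.5 mm above the rim. Let go higher up it does not catch and springs up.
- new_plate (a joint): Height of the sprung white filter plate in the open pump's mouth: 0.006 m = up, as at the start (3 mm below the rim); 0 = pressed down by a cover whose underside is on the rim. It pushes the cover up with 5 N when up and 8 N when down. The other pump has the same plate, held down by its cover: the freed cover is pushed up 6 mm.
- new_feet_c (a point): Point on the shelf under the middle of the open pump. Both pumps stay in place on the shelf but stand on soft rubber feet: pressed from above a pump sinks, by some millimetres even under the filter plate's push (10 mm at most, then it is hard), and rises again. So the rim gives way before the cover's underside meets it; a downward push of 12 to 20 N brings them together.
- cover_centre (a point): Centre of the white filter cover, 16 mm above its underside; x along its length, y across it through both tabs, z up. A cap 64 (x) by 44 (y) by 32 (z) mm, about 0.12 kg. In the middle of each long side a grey tab 16 mm wide, standing from 2 to 26 mm above the underside, juts out 5 mm: 54 mm over both tabs at rest, 44 mm when both are pressed flush. It can be carried by the pinched tabs.
- cover_base (a point): Centre of the cover's underside, same axes. Below it are four round-ended corner posts 9 mm long and, under each tab, a hook 14 mm long. At rest the hooks catch 3 mm under the pump's ledges and the cover rides 1.5 mm above the rim; it is free once each tab is pressed in more than 3.5 mm. With both tabs flush the hooks clear the mouth's edges by 2 mm.
- tab_a (a joint): Travel of the tab on the cover's +y side: 0 = sprung out, 0.005 m = pressed flush with the cover's side. Its spring pushes out with 2 N at rest and 12 N flush (a few N more while the hook rubs under the ledge).
- tab_b (a joint): The same for the tab on the cover's -y side.
- airstone_c (a point): Blue ceramic airstone, upright cylinder 30 mm across, 40 mm tall with its nipple, loose; centre 14 mm above the shelf. Bystander, as are all below.
- check_valve_c (a point): Clear plastic check valve lying on the shelf, 54 mm long, 22 mm across, loose; point at its centre.
- feeding_ring_c (a point): Green plastic feeding ring lying flat, 84 mm across, 10 mm tall, loose; point at its centre.
- tweezers_c (a point): Stainless steel aquascaping tweezers lying flat, 180 mm long along x, 8 mm tall, loose; point near the middle.
- food_jar_c (a point): Amber glass jar of fish food, 56 mm across, 85 mm tall, loose; point half-way up.
- scraper_c (a point): Black magnetic glass scraper, 70 by 45 by 34 mm, loose; point 11 mm above the shelf.
- tee_c (a point): Small white plastic air-line tee, 50 by 33 by 12 mm, loose; point at its centre.

How it is judged:
By the outcome, as a careful person would: the job done as asked, in the order asked, and still so for the second after the job is handed in, with the robot touching nothing.
It also fails if it takes over 42 s, if anything falls off the work surface, if the arm or the gripper's body presses on something with over 40 N, if the wrist force passes 120 N, or if a joint passes its speed limit or range.

## Working session

There is one attempt and no reset: what is moved stays moved. The work goes in short steps, each a Python script; the robot and the scene stay as the last script left them, time stands still between calls to the robot, and variables do not carry over. Pictures are saved under pics/ and viewed, about 8 in all and at most 12, crops included, and the job is handed in when it is done.

```bash
ls; mkdir -p pics
python3 - <<'E'
from bench import bot, imaging
import cv2
for n in("top","side"):
    cv2.imwrite(f"pics/{n}0.png",imaging.capture(n)); m=imaging.camera_model(n); print(n,m)
print(bot.get_state())
E
```

```text
pics
top {'K': array([[483.92072418,   0.        , 262.18648766],
       [  0.        , 483.92072418, 184.407624  ],
       [  0.        ,   0.        ,   1.        ]]), 'position': array([ 446.47187892,   26.30169194, 1243.58652172]), 'rotation': array([ 0.11562897, -0.01351143, -1.58888028])}
side {'K': array([[368.09460159,   0.        , 254.18496313],
       [  0.        , 368.09460159, 190.14166991],
       [  0.        ,   0.        ,   1.        ]]), 'position': array([159.8307458 , 450.89421033, 755.49394506]), 'rotation': array([ 0.71690966, -0.01065588, -2.35750233])}
{'t': 0.1, 'qpos': array([ 1.18581205e+00,  3.26881188e-01, -1.93478243e-01,  1.05198240e+00,
       -9.49310262e-06,  1.43658914e+00]), 'joint_velocities': array([-1.59889001e-03,  6.71996734e-04,  2.65980977e-03,  8.10401818e-05,
       -5.84556782e-06, -1.60619659e-03]), 'effort': array([-4.44371562e-04, -4.44239759e+01,  2.63038212e+01,  7.84140313e-03,
       -1.72058481e-04,  2.91570693e-06]), 'tcp_pos': array([136.28794381, 532.31865275, 230.57604622]), 'orientation': array([-3.14005978e+00, -1.97387729e-04,  2.89081543e+00]), 'contact_force': array([0.20384311, 0.72540824, 0.83732857]), 'wrist_torque': array([ 0.02057306, -0.00243614, -0.00338505]), 'opening': 1.0016958219573506}
```

View pics/top0.png

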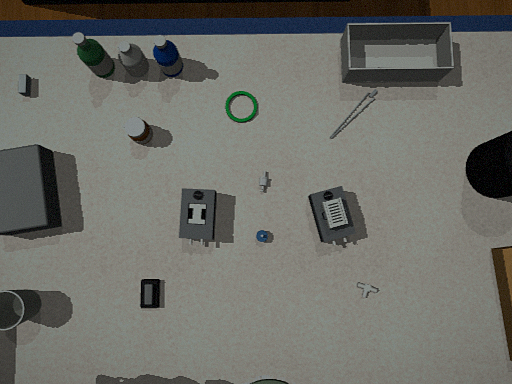

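View pics/side0.png

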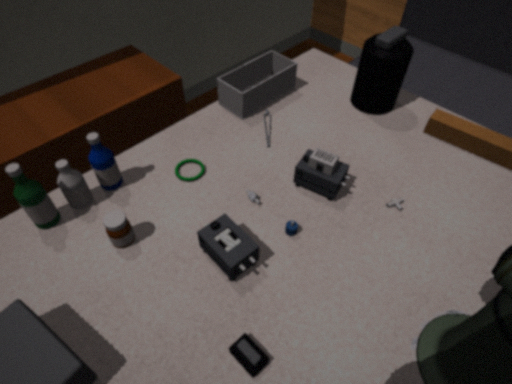

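The top view shows the open pump at about (198,213) and the covered pump at about (334,212), with both dials toward the top of the image. The side view agrees: open pump at (229,243), covered pump at (322,172). Next I'll look at enlarged crops.

Run:
```python
import cv2, numpy as np
t=cv2.imread("pics/top0.png"); s=cv2.imread("pics/side0.png")
f=lambda i,u,v:cv2.resize(i[v:v+74,u:u+98],(392,296),interpolation=cv2.INTER_CUBIC)
a=np.vstack([np.hstack([f(t,150,178),f(t,285,178)]),np.hstack([f(s,185,208),f(s,275,135)])])
a=np.clip(255*(a/255.)**.6,0,255).astype(np.uint8)
cv2.imwrite("pics/crop0.png",a)
```

```text
(no output)
```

View pics/crop0.png

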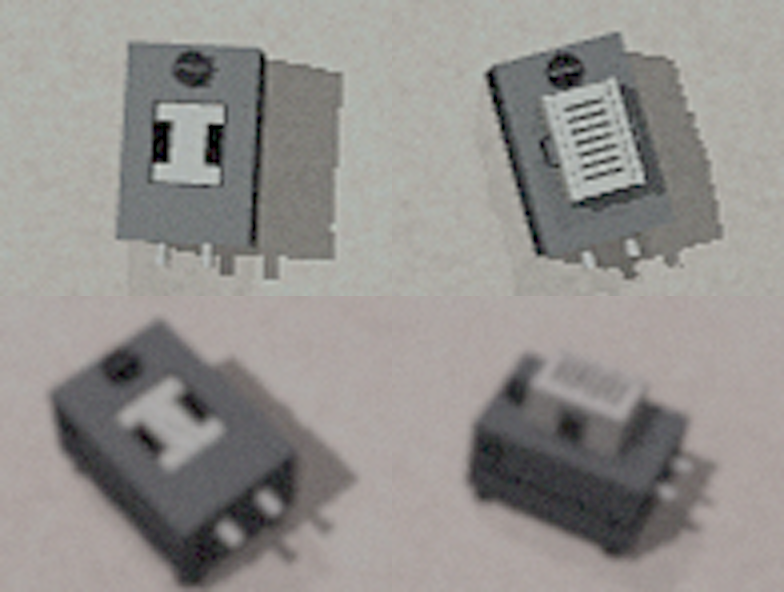

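Crops: the open pump's H-shaped white plate is clear at top-view ≈(197,214). The cover's white slotted top is at ≈(434... i.e. 333,212), turned about 15°, with a tab visible on its left.

```bash
cat > h.py <<'E'
import cv2, numpy as np
from scipy.spatial.transform import Rotation as Rn
from bench import bot, solve_ik, imaging
def cam(n):
    m=imaging.camera_model(n); return m["K"],np.array(m["position"]),Rn.from_euler("xyz",m["rotation"]).as_matrix()
def ray(n,uv,z):
    K,p,R=cam(n); uv=np.atleast_2d(uv).astype(float)
    d=np.c_[(uv[:,0]-K[0,2])/K[0,0],-(uv[:,1]-K[1,2])/K[1,1],-np.ones(len(uv))]@R.T
    return (p+d*((z-p[2])/d[:,2])[:,None])[:,:2]
def proj(n,X):
    K,p,R=cam(n); c=(np.atleast_2d(X)-p)@R
    return np.c_[K[0,2]+K[0,0]*c[:,0]/-c[:,2],K[1,2]-K[1,1]*c[:,1]/-c[:,2]]
def rect(n,mask,z):
    """largest blob of mask -> (centre, long-axis yaw deg, sizes) on plane z"""
    c=max(cv2.findContours(mask.astype(np.uint8),0,1)[0],key=cv2.contourArea)[:,0]
    W=ray(n,c,z); r=cv2.minAreaRect(W.astype(np.float32)); b=cv2.boxPoints(r)
    e=b[1]-b[0] if np.hypot(*(b[1]-b[0]))>np.hypot(*(b[2]-b[1])) else b[2]-b[1]
    a=np.degrees(np.arctan2(e[1],e[0])); a=(a+90)%180-90
    return np.round(r[0],1),round(a,1),np.round(r[1],1)
E
python3 - <<'E'
from h import *
t=cv2.imread("pics/top0.png"); g=t.max(2).astype(int)
for p in[(198,235),(190,205),(320,205),(333,205),(325,225),(216,225),(200,214),(327,238)]: print(p,t[p[1],p[0]])
for nm,(u,v) in dict(new=(150,178),old=(285,178)).items():
    w=np.zeros(g.shape,bool); w[v:v+74,u:u+98]=1
    hsv=cv2.cvtColor(t,cv2.COLOR_BGR2HSV)
    for name,m,z in[("white",w&(g>150),71 if nm=="new" else 107.5)]:
        # keep the blob at window centre only
        n,l,st,ct=cv2.connectedComponentsWithStats(m.astype(np.uint8))
        k=[i for i in range(1,n) if np.hypot(*(ct[i]-[u+48,v+36]))<12 and st[i,4]>100]
        for i in k: print(nm,name,st[i],rect("top",l==i,z))
    pm=w&(t[:,:,0]>t[:,:,2]+6)&(g>60)&(g<130)
    pm=cv2.morphologyEx(pm.astype(np.uint8),cv2.MORPH_OPEN,np.ones((3,3)))
    print(nm,"top face",pm.sum(),rect("top",pm,74))
E
```

```text
(198, 235) [71 72 66]
(190, 205) [147 151 145]
(320, 205) [65 65 59]
(333, 205) [154 157 147]
(325, 225) [53 53 52]
(216, 225) [70 80 79]
(200, 214) [135 140 131]
(327, 238) [67 64 59]Traceback (most recent call last):
  File "<stdin>", line 14, in <module>
  File "h.py", line 15, in rect
    c=max(cv2.findContours(mask.astype(np.uint8),0,1)[0],key=cv2.contourArea)[:,0]
      ~~~^^^^^^^^^^^^^^^^^^^^^^^^^^^^^^^^^^^^^^^^^^^^^^^^^^^^^^^^^^^^^^^^^^^^
ValueError: max() iterable argument is empty
```

```bash
cat >> h.py <<'E'
def measure(img,n,uv,z,thr=105,half=(49,37),S=4):
    """white blob at uv (sub-pixel, upsampled) -> rect on plane z"""
    u,v=int(uv[0])-half[0],int(uv[1])-half[1]
    c=cv2.resize(img[v:v+2*half[1],u:u+2*half[0]],None,fx=S,fy=S,interpolation=cv2.INTER_CUBIC)
    m=(c.max(2)>thr).astype(np.uint8)
    m=cv2.morphologyEx(m,cv2.MORPH_OPEN,np.ones((5,5)))
    l=cv2.connectedComponents(m)[1]; y,x=np.nonzero(l); 
    k=np.argmin(np.hypot(x-S*half[0],y-S*half[1])); k=l[y[k],x[k]]
    cs=max(cv2.findContours((l==k).astype(np.uint8),0,1)[0],key=cv2.contourArea)[:,0]
    W=ray(n,(cs+.5)/S-.5+[u,v],z).astype(np.float32); r=cv2.minAreaRect(W); b=cv2.boxPoints(r)
    e=max((b[1]-b[0],b[2]-b[1]),key=np.linalg.norm)
    return np.round(r[0],1),round((np.degrees(np.arctan2(e[1],e[0]))+90)%180-90,1),np.round(r[1],1)
E
python3 - <<'E'
from h import *
t=cv2.imread("pics/top0.png"); s=cv2.imread("pics/side0.png")
for th in(95,105,115):
    print(th,"plate top",measure(t,"top",(198,214),71,th),"cover top",measure(t,"top",(334,212),107.5,th))
    print("   side",measure(s,"side",(228,239),71,th,(40,30)),measure(s,"side",(324,158),107.5,th+10,(40,30)))
# pump top face
f=cv2.resize(t,None,fx=4,fy=4,interpolation=cv2.INTER_CUBIC); f=cv2.GaussianBlur(f,(9,9),0).astype(int)
m=(f.max(2)>52)&(f.max(2)<100)&(f[:,:,0]-f[:,:,2]>1); 
for nm,(u,v),z in(("new",(198,214),74),("old",(333,214),74)):
    w=np.zeros_like(m); w[4*(v-38):4*(v+38),4*(u-40):4*(u+40)]=1
    mm=cv2.morphologyEx((m&w).astype(np.uint8),cv2.MORPH_OPEN,np.ones((13,13)))
    c=max(cv2.findContours(mm,0,1)[0],key=cv2.contourArea)[:,0]
    r=cv2.minAreaRect(ray("top",(c+.5)/4-.5,z).astype(np.float32)); print(nm,r)
E
```

```text
95 plate top (array([514.4, 167.8]), np.float32(-3.6), array([39.4, 47.9])) cover top (array([ 509.4, -161.1]), np.float32(14.1), array([64.2, 45.4]))
   side (array([516.4, 167.8]), np.float32(-3.7), array([39.3, 47.7])) (array([ 507.7, -169.7]), np.float32(-48.1), array([219.5, 233.8]))
105 plate top (array([514.4, 167.6]), np.float32(-3.6), array([39.2, 47.8])) cover top (array([ 512.5, -160.2]), np.float32(-77.0), array([ 4. , 16.4]))
   side (array([516.4, 167.7]), np.float32(-3.2), array([37.6, 46.2])) (array([ 507.7, -169.7]), np.float32(-48.1), array([219.5, 233.8]))
115 plate top (array([514.7, 167.6]), np.float32(-3.7), array([39.1, 47.2])) cover top (array([ 511.2, -155.4]), np.float32(89.0), array([4.8, 2.9]))
   side (array([516.5, 167.7]), np.float32(-3.2), array([35.1, 44.5])) (array([ 507.7, -169.7]), np.float32(-48.1), array([219.5, 233.8]))
new ((514.4330444335938, 167.64788818359375), (78.62684631347656, 118.42790985107422), 86.54429626464844)
old ((504.8027648925781, -145.32656860351562), (118.9832763671875, 47.62339782714844), 14.322951316833496)
```

```bash
python3 - <<'E'
from h import *
for p,y in(((510.3,-161.1,180),14.2),((515.3,167.7,180),-3.5)):
    for a in(0,180,-180): 
        try:q=solve_ik(p,[np.pi,0,np.radians(y+a)]); print(y+a,None if q is None else np.round(q,2))
        except Exception as e: print(e)
bot.move_ptp([510.3,-161.1,180],[np.pi,0,np.radians(194.2)])
t1=bot.get_state(); print(t1["t"],t1["tcp_pos"],t1["contact_force"])
bot.movel([510.3,-161.1,78],max_speed=60,threshold=8)
f0=bot.get_state(); print(f0["t"],f0["tcp_pos"],f0["contact_force"])
Y=np.array([-np.sin(np.radians(14.2)),np.cos(np.radians(14.2))])
for o in(.68,.62,.58):
    bot.grip(o,40); s=bot.get_state(); d=(s["contact_force"]-f0["contact_force"]); print(o,s["t"],s["opening"],d,"Fy",d[:2]@Y,s["wrist_torque"]-f0["wrist_torque"])
    if abs(d[:2]@Y)>2: break
cv2.imwrite("pics/s1.png",imaging.capture("side"))
E
python3 -c "
import cv2,numpy as np;s=cv2.imread('pics/s1.png')[110:210,250:400];cv2.imwrite('pics/s1c.png',np.clip(255*(cv2.resize(s,None,fx=5,fy=5,interpolation=2)/255.)**.6,0,255))"
```

```text
14.2 [-0.44  0.34 -0.31  0.92  0.    2.45]
194.2 [-0.44  0.34 -0.31  0.92  0.   -0.69]
-165.8 [-0.44  0.34 -0.31  0.92  0.   -0.69]
-3.5 [ 0.18  0.35 -0.29  0.93  0.   -2.9 ]
176.5 [ 0.18  0.35 -0.29  0.93  0.    0.24]
-183.5 [ 0.18  0.35 -0.29  0.93  0.    0.24]
2.8833 [ 510.49333221 -160.46310301  180.07070432] [ 1.36014548 -0.71465444 -0.07699999]
4.7333 [ 510.57137867 -161.22047204   78.34924363] [-0.49292314  0.51460311  0.23445508]
0.68 5.125 0.6793704598200582 [ 0.70718717 -0.55138493 -0.39437433] Fy -0.7080157891351515 [-0.0015966  -0.02656766 -0.05541517]
0.62 5.35 0.6228157881535383 [-2.83903388e-03 -3.13344516e+00  1.22846953e-01] Fy -3.037007407825081 [-0.59700747 -0.00612486 -0.00402051][ WARN:0@0.125] global loadsave.cpp:1063 imwrite_ Unsupported depth image for selected encoder is fallbacked to CV_8U.
```

View pics/s1c.png

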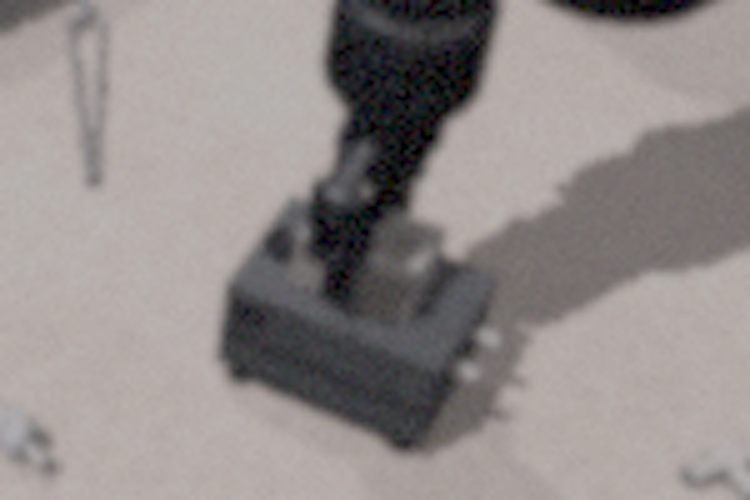

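The fingers straddle the tabs with the tips just above the rim (crop centre). The −y pad touches first, so I'll shift slightly toward −y and finish the squeeze.

Run:
```python
from h import *
a=np.radians(14.2);Y=np.array([-np.sin(a),np.cos(a)]); f0=np.array([-.49,.51,.23])
p=np.array([510.3,-161.1,78])
p[:2]-=.8*Y; bot.movel(p,max_speed=20)
def rd(o):
    s=bot.get_state(); d=s["contact_force"]-f0; F=d[:2]@Y; print(o,round(s["t"],2),round(s["opening"],3),d.round(1),"Fy",F.round(2),s["wrist_torque"].round(2)); return F
rd(0)
for o in(.6,.57,.54):
    bot.grip(o,45); F=rd(o)
    if abs(F)>1.2:
        p[:2]+=np.clip(F/4,-.8,.8)*Y; bot.movel(p,max_speed=20); F=rd("corr")
print(p)
```

```text
0 5.65 0.618 [ 0.6 -1.2  1.6] Fy -1.31 [-0.31 -0.04 -0.01]
0.6 5.87 0.6 [ 1.6 -1.8  2.1] Fy -2.1 [-0.22 -0.05 -0.03]
corr 6.12 0.6 [-0.2 -0.7  2.6] Fy -0.66 [ 0.1  -0.02  0.01]
0.57 6.33 0.567 [ 0.6 -0.1  2.5] Fy -0.21 [ 0.13 -0.01 -0.  ]
0.54 6.55 0.543 [ 0.3 -0.2  5.6] Fy -0.26 [0.11 0.06 0.06]
[ 510.62532509 -162.38567224   78.        ]
```

Run:
```python
from h import *
f0=np.array([-.49,.51,.23])
def rd(o):
    s=bot.get_state(); print(o,round(s["t"],2),round(s["opening"],3),s["tcp_pos"].round(1),(s["contact_force"]-f0).round(1),s["wrist_torque"].round(2))
bot.grip(.45,60); rd("grip")
p=np.array([510.63,-162.39,78])
for z,v in((82,20),(98,40),(150,100)):
    p[2]=z; print(bot.movel(p,max_speed=v,threshold=20)); rd(z)
cv2.imwrite("pics/s2.png",imaging.capture("side"))
i=cv2.imread("pics/s2.png")[80:210,240:410]; cv2.imwrite("pics/s2c.png",np.clip(255*(cv2.resize(i,None,fx=4,fy=4,interpolation=2)/255.)**.6,0,255).astype(np.uint8))
```

```text
grip 6.77 0.5 [ 510.9 -162.8   78.4] [-0.5 -0.8  5.5] [-0.05  0.11 -0.01]
False
82 7.12 0.502 [ 510.9 -162.7   82.2] [ 0.5 -1.6  3. ] [-0.26  0.    0.04]
False
98 7.67 0.499 [ 510.4 -162.2   97.9] [-0.2 -0.8 -1.8] [0.07 0.05 0.01]
False
150 8.33 0.5 [ 510.3 -162.2  149.6] [ 1.  -0.9 -1.3] [ 0.03  0.02 -0.06]
```

View pics/s2c.png

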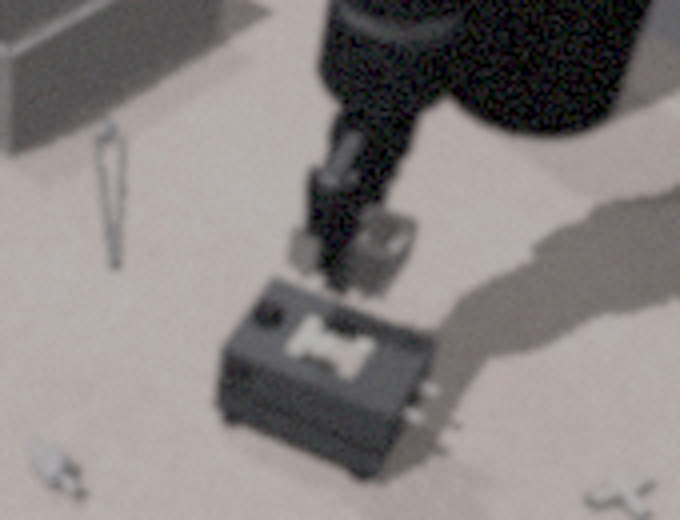

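Cover is off and held (opening steady at 0.50, about 1.3 N load), and the old plate is exposed. Next I'll carry it over the open pump and look again.

Run:
```python
from h import *
bot.move_ptp([515.7,166.4,130],[np.pi,0,np.radians(176.5)])
s=bot.get_state(); print(s["t"],s["tcp_pos"],s["orientation"],s["opening"],s["contact_force"])
t=imaging.capture("top"); i=imaging.capture("side"); cv2.imwrite("pics/t3.png",t); cv2.imwrite("pics/s3.png",i)
t0=cv2.imread("pics/top0.png")
for th in(95,105):
    print("old plate top",measure(t,"top",(331,216),71,th)," new(before)",measure(t0,"top",(198,214),71,th))
    print("old plate side",measure(i,"side",(323,166),71,th,(25,20)))
g=lambda c,f:np.clip(255*(cv2.resize(c,None,fx=f,fy=f,interpolation=2)/255.)**.6,0,255).astype(np.uint8)
cv2.imwrite("pics/c3.png",np.hstack([g(i[170:290,170:290],5),g(t[160:280,165:205],5)]))
```

```text
9.6333 [515.89208534 165.66048314 129.81559992] [-3.14105320e+00 -9.33536030e-05  3.07988561e+00] 0.500249464151908 [-0.50136017 -0.91311042 -0.66138417]
old plate top (array([ 519.2, -156.4]), np.float32(89.0), array([39.7, 32.8]))  new(before) (array([514.4, 167.8]), np.float32(-3.6), array([39.4, 47.9]))
old plate side (array([ 519. , -160.8]), np.float32(-76.7), array([32. , 40.9]))
old plate top (array([ 519.5, -156.4]), np.float32(89.0), array([39.7, 32.2]))  new(before) (array([514.4, 167.6]), np.float32(-3.6), array([39.2, 47.8]))
old plate side (array([ 519.4, -160.6]), np.float32(-77.0), array([29.9, 38.9]))
```

View pics/c3.png

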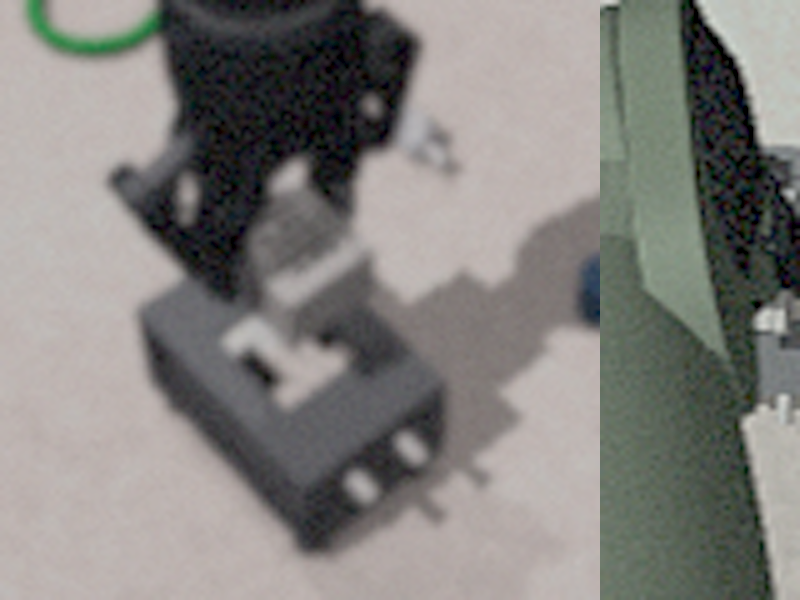

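Side crop: the held cover is above the mouth, its lit −x end at about crop (315,275). The top view is blocked by the arm. I'll project the predicted corners into the picture as a check, and redo the old-plate measurement, which was cut short.

Run:
```python
from h import *
s=bot.get_state(); T=s["tcp_pos"]; print(s["t"],T)
i=imaging.capture("side"); cv2.imwrite("pics/s4.png",i); s0=cv2.imread("pics/side0.png")
for nm,im,(u,v) in(("old",i,(323,166)),("new",s0,(228,239))):
    for th in(75,85,95): 
        try: print(nm,th,measure(im,"side",(u,v),71,th,(20,16)))
        except Exception as e: print(e)
g=lambda c,f:np.clip(255*(cv2.resize(c,None,fx=f,fy=f,interpolation=2)/255.)**.6,0,255).astype(np.uint8)
o=np.array([200,195]); f=9; c=g(i[195:255,200:250],f)
R=Rn.from_euler("z",-3.5,degrees=True).as_matrix()
for dz,col in((0,(0,0,255)),(6,(255,0,0))):
    b=T[2]-78+75.5+dz
    for x,y,z in((-32,22,32),(-32,-22,32),(-32,22,0),(-32,-22,0),(32,-22,32),(32,22,32)):
        q=proj("side",R@[x,y,0]+[T[0],T[1],b+z])[0]; cv2.circle(c,tuple(((q-o+.5)*f).astype(int).tolist()),3,col,-1)
p=g(i[140:195,297:350],f)
for x,y in((25,22),(25,-22),(-25,22),(-25,-22)):
    R2=Rn.from_euler("z",14.2,degrees=True).as_matrix(); q=proj("side",R2@[x,y,0]+[510.6,-162.4,74])[0]
    cv2.circle(p,tuple(((q-[297,140]+.5)*f).astype(int).tolist()),3,(0,0,255),-1)
h=540; p=cv2.copyMakeBorder(p,0,h-p.shape[0],0,0,0)[:, :340]
cv2.imwrite("pics/c4.png",np.hstack([c,p]))
```

```text
9.7333 [516.11347344 165.29212067 129.99065247]
old 75 (array([ 512.6, -162. ]), np.float32(13.7), array([48.2, 45.9]))
old 85 (array([ 524.7, -162.2]), np.float32(45.5), array([38.4, 38.3]))
old 95 (array([ 519. , -160.5]), np.float32(-78.1), array([31.9, 40.8]))
new 75 (array([516.3, 167.5]), np.float32(-3.3), array([42.3, 50.8]))
new 85 (array([516.3, 167.7]), np.float32(-3.3), array([41. , 49.2]))
new 95 (array([516.4, 167.8]), np.float32(-3.7), array([39.3, 47.7]))
```

View pics/c4.png

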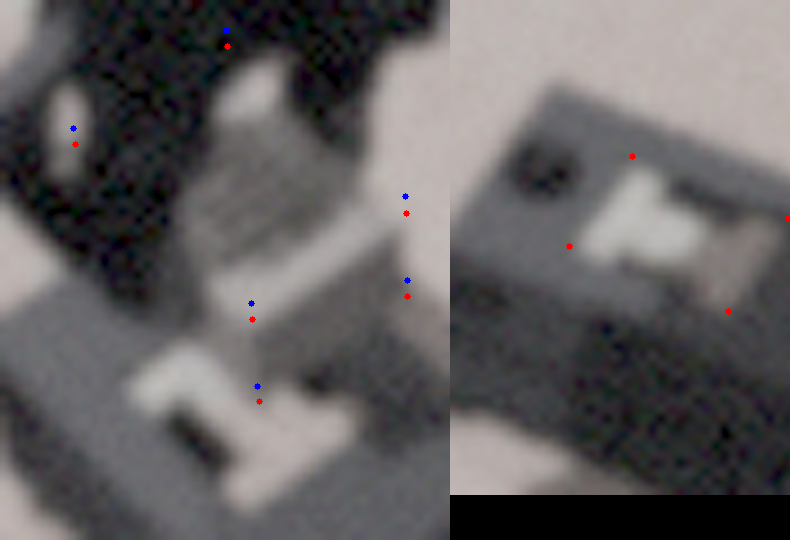

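Run:
```python
from h import *
def rd(o,n=8):
    P=[];F=[]
    for _ in range(n): bot.dwell(.02); s=bot.get_state(); P.append(s["tcp_pos"]); F.append(s["contact_force"])
    print(o,round(s["t"],2),round(s["opening"],3),np.mean(P,0).round(2),np.std(P,0).round(2),np.mean(F,0).round(2),s["wrist_torque"].round(2))
rd("settled")
p=[515.5,167.5,92]
bot.movel(p,max_speed=60,threshold=10); rd(92)
p[2]=83.5; print(bot.movel(p,max_speed=15,threshold=5)); rd(83.5)
```

```text
settled 9.92 0.507 [516.08 165.42 130.04] [0.04 0.1  0.01] [ 0.04 -0.01 -1.11] [-0.04 -0.06  0.  ]
92 10.83 0.497 [515.86 167.59  92.33] [0.07 0.01 0.1 ] [ 0.14 -0.03 -1.31] [-0.12 -0.01 -0.02]
False
83.5 11.68 0.5 [515.58 167.51  83.72] [0.01 0.01 0.02] [-1.16 -0.23  2.65] [-0.08  0.1   0.01]
```

Run:
```python
from h import *
def rd(o,n=4):
    F=[];P=[]
    for _ in range(n): bot.dwell(.02); s=bot.get_state(); F.append(s["contact_force"]);P.append(s["tcp_pos"])
    print(o,round(s["t"],2),np.mean(P,0).round(2),np.mean(F,0).round(2),s["wrist_torque"].round(2))
p=[515.5,167.5,83.5]
p[0]=514.8; bot.movel(p,max_speed=15); rd("x-")
for z in(81.5,79.5,77.5):
    p[2]=z; print(bot.movel(p,max_speed=15,threshold=7)); rd(z)
i=imaging.capture("side"); g=i[190:280,180:280]
cv2.imwrite("pics/c5.png",np.clip(255*(cv2.resize(g,None,fx=6,fy=6,interpolation=2)/255.)**.6,0,255).astype(np.uint8))
```

```text
x- 12.0 [515.45 167.52  83.77] [ 0.93 -0.6   2.17] [-0.07 -0.28 -0.05]
False
81.5 12.35 [515.41 167.51  81.73] [ 1.88 -0.53  4.25] [-0.14 -0.48 -0.03]
False
79.5 12.7 [515.35 167.53  79.72] [ 3.18 -0.15  4.72] [-0.11 -0.71 -0.  ]
False
77.5 13.05 [515.35 167.53  77.81] [ 2.55 -0.38  5.72] [-0.16 -0.62  0.01]
```

View pics/c5.png

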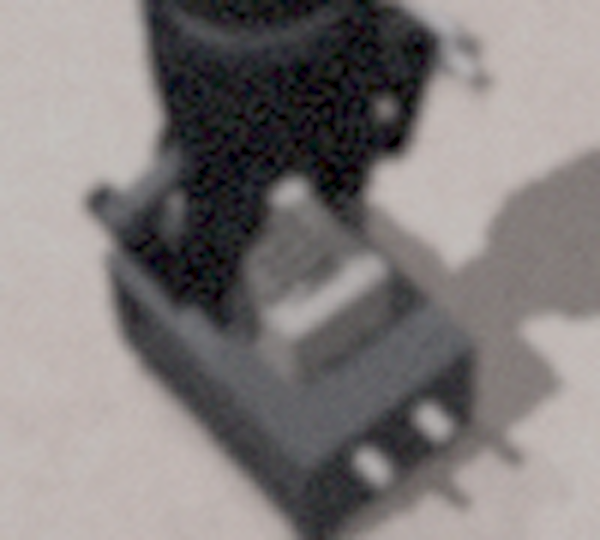

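The cover sits square in the mouth, with its underside close to the rim. Moving x to −0.7 loaded it sideways, so I'll put x back and press down in small steps.

Run:
```python
from h import *
def rd(o,n=4):
    F=[];P=[]
    for _ in range(n): bot.dwell(.02); s=bot.get_state(); F.append(s["contact_force"]);P.append(s["tcp_pos"])
    print(o,round(s["t"],2),round(s["opening"],3),np.mean(P,0).round(2),np.mean(F,0).round(2),s["wrist_torque"].round(2)); return np.mean(F,0)[2]
p=[515.3,167.55,77.5]; bot.movel(p,max_speed=15); rd("x")
while p[2]>65:
    p[2]-=1; hit=bot.movel(p,max_speed=12,threshold=9); f=rd((p[2],hit))
    if f>14.5 or hit: break
```

```text
x 13.42 0.502 [515.41 167.52  77.7 ] [ 2.17 -0.38  5.55] [-0.15 -0.54 -0.01]
(76.5, False) 13.73 0.501 [515.42 167.53  76.74] [ 1.33 -0.84  6.45] [-0.17 -0.45  0.05]
(75.5, False) 14.05 0.502 [515.46 167.54  75.92] [ 1.94 -0.38  7.75] [-0.17 -0.31 -0.01]
(74.5, False) 14.37 0.503 [515.48 167.54  75.13] [ 0.89 -0.76  9.46] [-0.21 -0.19 -0.07]
(73.5, False) 14.68 0.503 [515.47 167.54  74.36] [ 0.27 -0.98 11.53] [-0.25 -0.1  -0.01]
(72.5, False) 15.0 0.499 [515.5  167.55  73.6 ] [-0.35 -1.21 13.04] [-0.31  0.1   0.02]
(71.5, False) 15.32 0.502 [515.49 167.54  72.81] [-0.86 -1.12 15.49] [-0.3   0.22 -0.04]
```

Run:
```python
from h import *
def rd(o):
    bot.dwell(.05); s=bot.get_state(); print(o,round(s["t"],2),round(s["opening"],3),s["tcp_pos"].round(2),s["contact_force"].round(2))
bot.grip(.85); rd("open")
print(bot.movel([515.3,167.55,110],max_speed=60,threshold=6)); rd("up")
bot.movel([515.3,167.55,200],max_speed=150)
bot.move_ptp([300,330,260],[np.pi,0,np.radians(176.5)]); rd("away")
t=imaging.capture("top"); i=imaging.capture("side"); cv2.imwrite("pics/t6.png",t); cv2.imwrite("pics/s6.png",i)
for th in(85,95,105): print(measure(t,"top",(198,212),107.5,th))
g=lambda c,f:np.clip(255*(cv2.resize(c,None,fx=f,fy=f,interpolation=2)/255.)**.6,0,255).astype(np.uint8)
cv2.imwrite("pics/c6.png",np.vstack([np.hstack([g(i[200:285,185:275],4),g(t[170:255,155:245],4)]),cv2.resize(np.hstack([g(i,1),g(t,1)]),(720,270))]))
```

```text
open 15.77 0.851 [514.28 167.5   70.74] [-0.19 -0.13  0.56]
False
up 16.61 0.85 [515.02 167.48 109.73] [ 1.18 -0.21 -0.03]
away 18.48 0.846 [300.9  329.6  259.49] [ 0.34 -0.27  0.4 ]
(array([514.4, 169.3]), np.float32(-3.5), array([46.4, 65.2]))
(array([514.3, 169.1]), np.float32(-3.7), array([45.6, 64.2]))
(array([514.2, 169. ]), np.float32(-3.4), array([44.7, 63.3]))
```

View pics/c6.png

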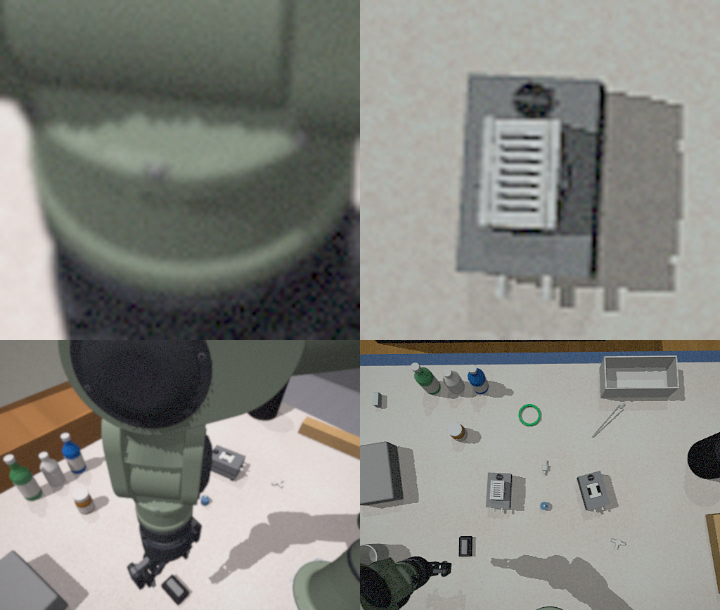

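Top view: the cover is on the pump, aligned at −3.5°, and the bystanders look unmoved. The arm blocks the side view, so I'll move clear and check that it has latched (riding at 1.5 mm rather than about 7 mm).

Run:
```python
from h import *
bot.move_ptp([250,-330,260],[np.pi,0,np.radians(176.5)])
i=imaging.capture("side"); t=imaging.capture("top"); cv2.imwrite("pics/s7.png",i); cv2.imwrite("pics/t7.png",t); s0=cv2.imread("pics/side0.png")
print(bot.get_state()["t"])
def ov(im,c,yaw,o,sz,f=9):
    g=np.clip(255*(cv2.resize(im[o[1]:o[1]+sz[1],o[0]:o[0]+sz[0]],None,fx=f,fy=f,interpolation=2)/255.)**.6,0,255).astype(np.uint8)
    R=Rn.from_euler("z",yaw,degrees=True).as_matrix()
    for dz,col in((1.5,(0,0,255)),(7.5,(255,0,0))):
        for x,y,z in((-32,22,32),(-32,-22,32),(32,-22,32),(32,22,32),(-32,22,0)):
            q=proj("side",R@[x,y,0]+[c[0],c[1],74+dz+z])[0]; cv2.circle(g,tuple(((q-o+.5)*f).astype(int).tolist()),3,col,-1)
    return g
a=ov(i,(515.4,167.5),-3.5,np.array([200,205]),(44,50)); b=ov(s0,(510.6,-162.4),14.2,np.array([300,135]),(44,50))
cv2.imwrite("pics/c7.png",np.hstack([a,b]))
# bystander change check in top view
t0=cv2.imread("pics/top0.png"); d=cv2.GaussianBlur(cv2.absdiff(t,t0),(3,3),0).max(2)>35
n,_,st,ct=cv2.connectedComponentsWithStats(d.astype(np.uint8)); print([(s[:4].tolist(),int(s[4])) for s in st[1:] if s[4]>8])
```

```text
21.0417
[([185, 199, 24, 30], 547), ([322, 198, 27, 32], 540), ([234, 220, 2, 6], 10), ([207, 224, 5, 4], 10), ([274, 321, 238, 63], 9178), ([96, 349, 166, 35], 2482)]
```

View pics/c7.png

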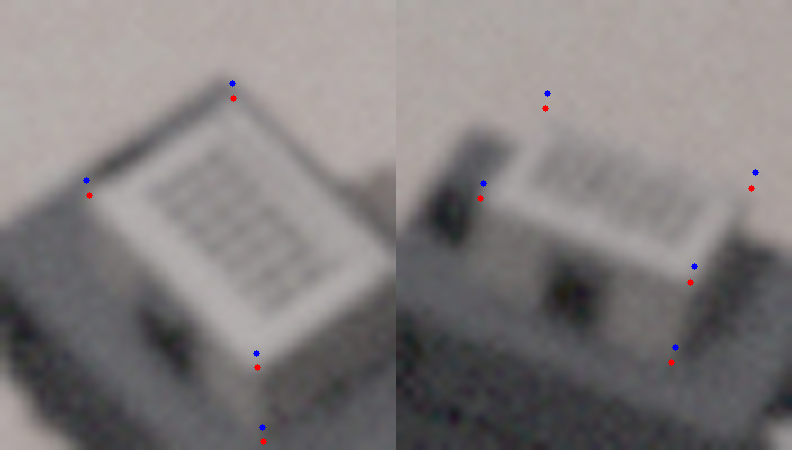

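The new cover's top corners, at crop (95,200), (228,105) and (260,365), land on the red marks for the latched 1.5 mm height. They don't match the unlatched 7.5 mm marks. In the top view only the two pumps, the arm and its shadow have changed.

```bash
python3 -c "
from bench import bot
bot.dwell(.3); bot.sign_off()"
```

```text
the job is handed in; nothing more can be done
```

I freed the cover by squeezing its two tabs, lifted it off the old pump and fitted it on the open pump. I then let go and handed the job in at about 21 s, with the arm clear of everything.

- **Forces:** the highest reading was 15.5 N, about 17 N of push on the new pump once the cover's weight is added. The lift-off readings stayed under 6 N.
- **Seating:** in the last side picture the cover's top corners match the latched height of 1.5 mm above the rim, not about 7 mm. Lifting the open gripper away met no resistance. The top view shows the cover turned −3.5°, in line with the pump.
- **Tabs:** I did not measure that they sprang back out; I infer it from the cover staying latched after release.
- **Other items:** comparing top views before and after, the only notable changes were the two pumps' tops, the arm and its shadow. A couple of specks of about 10 pixels near the open pump were probably shadow or noise.
- **Disagreements:** the two cameras differed by about 2 mm on positions, so I centred the squeeze and the insertion by force. My first re-measurement of the old pump's plate was cut short by shading and the arm, and I redid it from the side view.

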